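# Feel out the free play of a worn claw coupling

### The arm

A 6-joint arm with a two-finger parallel gripper is mounted at the origin on a cart in front of the work surface, level with it; the furniture and walls round the work are solid. World frame = base frame: x ahead of the robot, y to its left, z up, the work surface at z = 0. Lengths are in mm, angles in rad, forces in N, time in s.
With the tool pointing down it reaches from about 375 to 975 mm from the base axis. Payload 3.8 kg.
Tool frame: the origin (TCP) lies at the very end of the fingers, on their centre line; the grasp point (between the pads) lies 19 mm behind it; x points along the fingers, y is the direction in which the jaws open and shut, and the axes are right-handed (so a half turn about x gives the same grasp; the last joint's range is limited). The gripper opens to 85 mm and grips with 20 to 120 N. Pads are 22 mm wide; open, the fingers measure 114 mm over their backs; the gripper's body (76 mm by 85 mm) begins 54 mm behind the grasp point. The pads swing forward as they close: fully open they stand 13 mm farther back than shut.
Start: joints at [1.148, 0.264, 1.604, -0, 1.274, -0.037], TCP at [254, 625.381, 208.98] pointing down, gripper open.
Joint ranges: [-2.63, 2.63], [-0.94, 2.18], [0.31, 2.57], [-1.31, 4.45], [0, 2.66], [-2.55, 2.55]. Speed limits (rad/s): [2.57, 2.57, 3.14, 3.14, 3.14, 3.14].

### API

Orientations are given as a unit quaternion [x, y, z, w].
In Python, from plant import r gives the robot as it stands.
- The arm moves only by the tool step_arm, never from a script. Its argument "plan" is a list of rows, each a list of 2 entries, a list of its own where there are three numbers: the shift along the tool's x, y, z in mm, then the turn about the tool's x in rad. A call has 1 to 12 rows; each row is the pose to reach, as a shift and turn from the pose commanded when the call began, along the tool's axes at that moment; what a row does not reach only later rows make up. A row lasts 1/8 s, in which the tool goes at most 62.5 mm and 10.7 degrees, less where a joint would pass 70% of its speed; a pose out of reach is approached as far as the arm can. A call with a gripper value outside its range is refused whole. "fingers" is the closure, from -1 (fully open) to 1 (shut), set as the call begins (left out, the last holds). The fingers move at their own pace and stop on an object; "squeeze" is the grip in N (left out, the last holds). Time passes only in rows, so rows that repeat a pose let the fingers close. It gives the time, the measured TCP pose, the force and the opening at its end, in the units of the state.
- r.sense(): the state, without advancing time (a new reading comes with each control period).
- r.capture(name): name is "scene" or "top"; returns the picture (480x640x3 uint8, red, green, blue); there is no depth.
- r.calibration(name): a dict with "mtx" (3x3 intrinsics, pixels), "dist_coeffs" ([k1, k2, p1, p2, k3] as OpenCV has them; the pictures are not rectified), "rvec" (rotation vector, rad) and "tvec" (3), from world to camera coordinates, as OpenCV has them. Camera axes: x right, y down, z forward; pixel columns grow to the right and rows downward; lengths in mm; the calibration is good to about 2 mm. A picture is of the moment at which its call begins. calibration takes no time and is no camera call.
- r.hand_in(): hands the job in, once; it reports no verdict.
Trained networks look in the newest picture that a camera, given by its name, has taken for a name from the list of things; names that differ only in an ending like _2 or _b are one class to them, and where a whole thing is asked for, a point or a joint stands for the part that bears it (a point fixed in the world has none). Each returns a list of dicts, best first, with "p" (0 to 1); they miss things now and then, are a little off and sometimes report something else, mostly with a low value. They report only what shows in the picture. A call takes as long as a camera call. They do not tell look-alikes from the thing itself.
- r.find_in(query, camera): "centre" ([column, row] in pixels, amid what is visible of it).
The state is a dict: "t": time; "joint_pos": joint angles; "joint_velocities": joint speeds; "tau": joint torques, N m; "eef_pos": TCP position; "tcp_rot": TCP orientation; "contact_force": force on the tool from outside, world axes, zero at the start; "wrist_torque": the same for the moment, N m; "grip_width": finger opening in mm.
Only numpy, scipy, OpenCV 4.12 (cv2) and the standard library are available. Lean on these libraries where they do the work, as an engineer would, in place of code of your own. Each camera call takes 0.05 s, during which the arm holds its last target. There are 200 camera calls.

### The job

Check the free play of the claw coupling whose rubber star is missing (the gear unit with the longer lever): swing its lever by the upright handle clockwise, seen from above, until the claws meet and it resists, then anticlockwise until it resists on the other side, and then leave the lever let go in the middle of the free play you found. Be gentle: stop when you feel the resistance, so that the lower half of the coupling is not dragged round, and leave the other unit with the short lever alone.

Things in the scene. Friction and masses are not known exactly. Their poses are not given: they have to be found in the camera images.
- lever (a joint): angle (rad) of the long lever against the lower coupling half, growing anticlockwise seen from above; its zero means nothing. It swings freely (under 1 N at the handle) over 40 to 60 degrees in all, ends to be felt out, and stays where left. At each end claws meet; over about 17 N at the handle drags the stiff lower half round.
- lever_handle (a point): middle of the upright round black handle at the end of the long lever: 16 mm thick, 130 mm over the desk (handle top 147, arm top 103, screw on the axis 109). z is up; x points level along the arm to the coupling's vertical axis, 85 mm away. Coupling 56 to 68 mm wide, on a grey gear housing whose 92x108 mm foot is screwed to the desk.
- hub_mark (a point): black mark on the rim of the lower coupling half of the same unit, 31 mm from the coupling's axis, 66 mm over the desk; it moves only if the lower half is dragged round
- sound_unit: the other gear unit, to be left alone: like the first, but a dark rubber star fills the gaps between its claws and its lever is only 58 mm long; nothing on it moves. Origin under the centre of its 92x108 mm foot, below the coupling's axis; its handle stands 58 mm along -x, top 147 mm over the desk.
Mind the look-alikes: they are no part of the job. What is shaped like the part that bears lever but orange is not meant.

How it is judged:
By the outcome, as a careful person would: the job done as asked, in the order asked, and still so for the second after the job is handed in, with the robot touching nothing.
It also fails if it takes over 46 s, if anything falls off the work surface, if the arm or the gripper's body presses on something with over 40 N, if the wrist force passes 120 N, or if a joint passes its speed limit or range.

## Working session

There is one attempt and no reset: what is moved stays moved. The work goes in short steps, Python scripts to look and compute and a tool call to move; the robot and the scene stay as the last step left them, time stands still between calls to the robot, and variables do not carry over. Pictures are saved under pics/ and viewed, about 8 in all and at most 12, crops included, and the job is handed in when it is done.

Besides the shell and the picture viewer there is one more tool, called after "Emit:" by a JSON object that holds its "name" and its "arguments". step_arm: Moves the arm, as the interface text tells. Its arguments: {"type":"object","properties":{"plan":{"type":"array","items":{"type":"array"}},"fingers":{"type":"number"},"squeeze":{"type":"number"}},"required":["plan"]}

```bash
mkdir -p pics; ls; cat > h.py <<'E'
import numpy as np, cv2
from plant import r
def cal(n):
    c=r.calibration(n); return [np.array(c[k],float) for k in("mtx","dist_coeffs","rvec","tvec")]
def ray(n,px,z):
    K,d,rv,t=cal(n); R=cv2.Rodrigues(rv)[0]; t=t.ravel()
    u=cv2.undistortPoints(np.array([[px]],float),K,d)[0,0]
    D=R.T@np.array([u[0],u[1],1]); C=-R.T@t
    return C+D*(z-C[2])/D[2]
def proj(n,P):
    K,d,rv,t=cal(n); return cv2.projectPoints(np.array(P,float).reshape(-1,3),rv,t,K,d)[0].reshape(-1,2)
E
python3 - <<'E'
from h import *
for n in("scene","top"):
    im=r.capture(n); cv2.imwrite(f"pics/{n}0.png",im[:,:,::-1])
    for q,z in(("lever",103),("lever_handle",130),("hub_mark",66),("sound_unit",60)):
        for f in r.find_in(q,n)[:4]: print(n,q,np.round(f["centre"]),round(f["p"],2),ray(n,f["centre"],z).round())
print(r.sense())
E
```

```text
pics
scene lever [327. 237.] 0.79 [531. 193. 103.]
scene lever [240. 180.] 0.6 [449. 626. 103.]
scene lever_handle [328. 234.] 0.83 [522. 175. 130.]
scene lever_handle [242. 184.] 0.74 [427. 560. 130.]
scene hub_mark [243. 187.] 0.87 [460. 637.  66.]
scene hub_mark [332. 235.] 0.82 [575. 235.  66.]
scene sound_unit [394. 328.] 0.71 [ 502. -170.   60.]
scene sound_unit [330. 236.] 0.28 [572. 238.  60.]
top lever [179. 262.] 0.79 [457. 622. 103.]
top lever [312. 223.] 0.64 [566. 220. 103.]
top lever_handle [314. 226.] 0.81 [553. 214. 130.]
top lever_handle [180. 260.] 0.7 [461. 611. 130.]
top hub_mark [184. 262.] 0.96 [458. 615.  66.]
top hub_mark [313. 226.] 0.9 [558. 220.  66.]
top sound_unit [422. 233.] 0.89 [ 531. -115.   60.]
{'t': 0.5, 'joint_pos': array([ 1.14807969e+00,  2.63897549e-01,  1.60404291e+00,  1.17340276e-05,
        1.27369948e+00, -3.69118164e-02]), 'joint_velocities': array([ 0.00085801, -0.00025571, -0.00065597,  0.00018906, -0.00090761,
        0.00120761]), 'tau': array([-1.11620364e-03, -5.14409924e+01, -3.67238009e+01, -1.36917542e-04,
        2.56897452e-03, -1.61112058e-05]), 'eef_pos': array([253.99960913, 625.35709746, 208.95815999]), 'tcp_rot': array([ 0.13554404,  0.69399877, -0.13557479,  0.69398343]), 'contact_force': array([-0.0578837 ,  0.31070151,  0.6945397 ]), 'wrist_torque': array([ 0.02155146,  0.00322171, -0.01842356]), 'grip_width': 85.42958206847858}
```

View pics/top0.png

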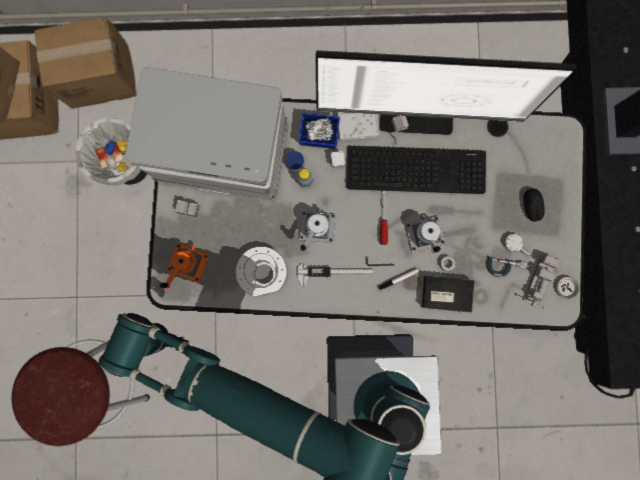

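View pics/scene0.png

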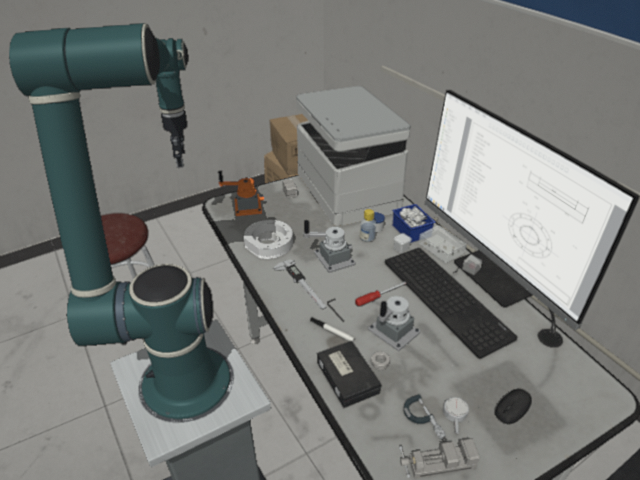

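The orange look-alike is at top (187,262). The grey units are at top (317,225), probably the long lever, and at (428,232), probably the sound one. I'll zoom in on both.

```bash
python3 - <<'E'
import cv2,numpy as np
a=cv2.imread("pics/top0.png");b=cv2.imread("pics/scene0.png")
f=lambda i,x,y,w,h:cv2.resize(i[y:y+h,x:x+w],(400,300),interpolation=cv2.INTER_CUBIC)
cv2.imwrite("pics/c1.png",np.vstack([np.hstack([f(a,270,190,80,60),f(a,390,200,80,60)]),np.hstack([f(b,290,210,80,60),f(b,355,285,80,60)])]))
E
```

```text
(no output)
```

View pics/c1.png

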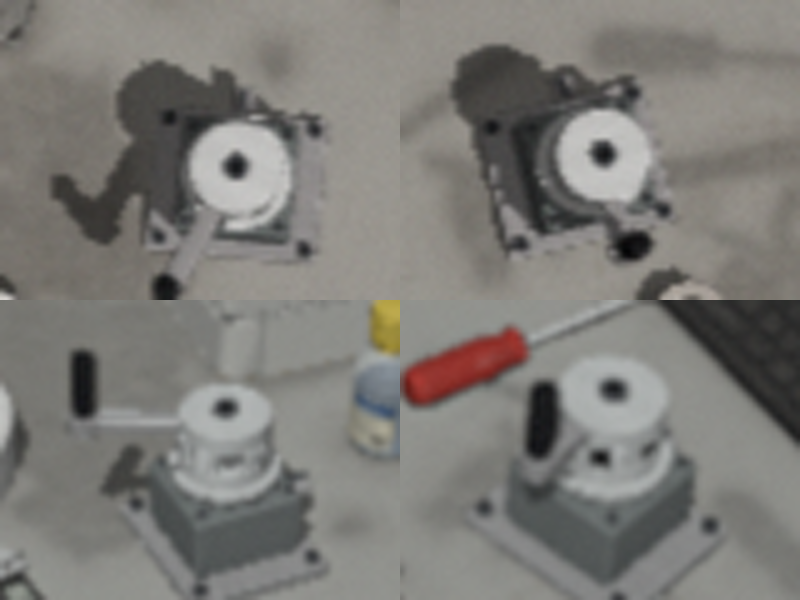

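The long-lever unit is the left one: screw at top (317,223), handle top at top (303,247), and at scene (335,231) and (306.6,221). The sound unit is at top (430,231).

```bash
python3 - <<'E'
from h import *
S=[ray("top",(317,223),109),ray("scene",(335.2,231.6),109)]
H=[ray("top",(303,247.2),147),ray("scene",(306.8,221),147)]
print(np.round(S),np.round(H))
s=np.mean(S,0);h=np.mean(H,0)
for a in(S[0],S[1]):
  for b in H: print(np.linalg.norm((b-a)[:2]),np.degrees(np.arctan2(*(b-a)[1::-1])))
def tri(pt,ps):
    P=[];U=[]
    for n,p in(("top",pt),("scene",ps)):
        K,d,rv,t=cal(n);P.append(np.c_[cv2.Rodrigues(rv)[0],t.ravel()]);U.append(cv2.undistortPoints(np.array([[p]],float),K,d)[0].T)
    X=cv2.triangulatePoints(P[0],P[1],U[0],U[1]);return (X[:3]/X[3]).ravel()
print(tri((317,223),(335.2,231.6)),tri((303,247.2),(306.8,221)))
from scipy.spatial.transform import Rotation as R
print(R.from_quat(r.sense()["tcp_rot"]).as_matrix().round(3))
E
```

```text
[[563. 206. 109.]
 [562. 196. 109.]] [[489. 248. 147.]
 [491. 241. 147.]]
85.48481926757262 150.19852518302653
80.81158030674526 153.77997861801177
89.28670831308617 144.5976607085943
84.10931907616568 147.7003622414972
[565.57048346 204.89047184 102.06682886] [491.50548441 247.2157647  143.01231758]
[[-0.     0.376  0.926]
 [-0.     0.926 -0.376]
 [-1.    -0.    -0.   ]]
```

Emit:
{"name": "step_arm", "arguments": {"plan": [[[0,-40,55],0.14],[[0,-80,110],0.14],[[0,-120,165],0.14],[[0,-160,220],0.14],[[0,-200,275],0.14],[[0,-230,316],0.14],[[0,-250,343],0.14],[[0,-263,361],0.14],[[15,-263,361],0.14],[[15,-263,361],0.14]], "fingers": 0.2, "squeeze": 20}}

```text
t: 1.75
eef_pos: [487.8, 245.7, 191.9]
tcp_rot: [0.183, 0.684, -0.184, 0.682]
contact_force: [-0.6, -0.7, 0.4]
grip_width: 33.8
```

```bash
cat > look.py <<'E'
import sys
from h import *
k=sys.argv[1]; s=r.sense(); p=s["eef_pos"]
from scipy.spatial.transform import Rotation as R
M=R.from_quat(s["tcp_rot"]).as_matrix(); print(s["t"],p.round(1),M.round(3),s["contact_force"].round(2),s["grip_width"].round(1))
o=[]
for n,P in(("top",p),("scene",p)):
    im=r.capture(n)[:,:,::-1].copy(); c=proj(n,[p])[0]; print(n,c.round(1))
    x,y=int(c[0])-40,int(c[1])-45; print("crop",x,y)
    o.append(cv2.resize(im[y:y+90,x:x+80],(400,450),interpolation=cv2.INTER_CUBIC))
cv2.imwrite(f"pics/{k}.png",np.hstack(o))
E
python3 look.py a1
```

```text
Traceback (most recent call last):
  File "look.py", line 5, in <module>
    M=R.from_quat(s["tcp_rot"]).as_matrix(); print(s["t"],p.round(1),M.round(3),s["contact_force"].round(2),s["grip_width"].round(1))
                                                                                                            ^^^^^^^^^^^^^^^^^^^^^
AttributeError: 'float' object has no attribute 'round'
```

```bash
sed -i 's/s\["grip_width"\].round(1)/s["grip_width"]/' look.py; python3 look.py a1
```

```text
1.75 [487.8 245.7 191.9] [[-0.004  0.502  0.865]
 [-0.001  0.865 -0.502]
 [-1.    -0.003 -0.003]] [-0.65 -0.72  0.39] 33.840308439285984
top [303.4 246.5]
crop 263 201
scene [304.9 207.9]
crop 264 162
```

View pics/a1.png

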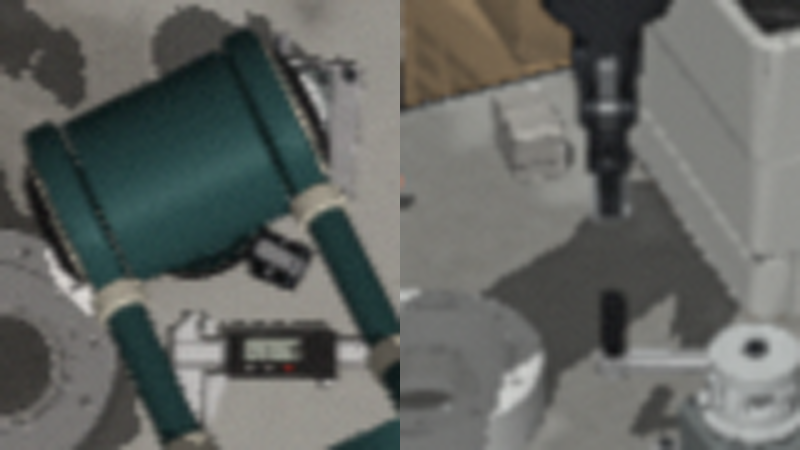

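The fingertip at scene (306.4,204) lines up above the handle top at (306.6,220). I'll open a bit more and descend.

Emit:
{"name": "step_arm", "arguments": {"plan": [[[20,1,2],0],[[38,1,2],0],[[48,1,2],0],[[53,1,2],0],[[55,1,2],0]], "fingers": -0.1}}

```text
t: 2.48
eef_pos: [491.7, 245.7, 138.6]
tcp_rot: [0.184, 0.683, -0.184, 0.683]
contact_force: [-0.8, 0.5, 0.8]
grip_width: 46.6
```

Emit:
{"name": "step_arm", "arguments": {"plan": [[[10,0,0],0],[[20,0,0],0],[[25,0,0],0],[[25,0,0],0]]}}

```text
t: 2.98
eef_pos: [491.2, 245.5, 113.2]
tcp_rot: [0.183, 0.683, -0.184, 0.682]
contact_force: [-0.5, 0.4, -0.9]
grip_width: 46.8
```

```bash
python3 look.py a2
```

```text
2.975 [491.2 245.5 113.2] [[-0.001  0.502  0.865]
 [-0.001  0.865 -0.502]
 [-1.    -0.001 -0.001]] [-0.49  0.37 -0.88] 46.79562934246145
top [304.2 247.3]
crop 264 202
scene [306.4 229.5]
crop 266 184
```

View pics/a2.png

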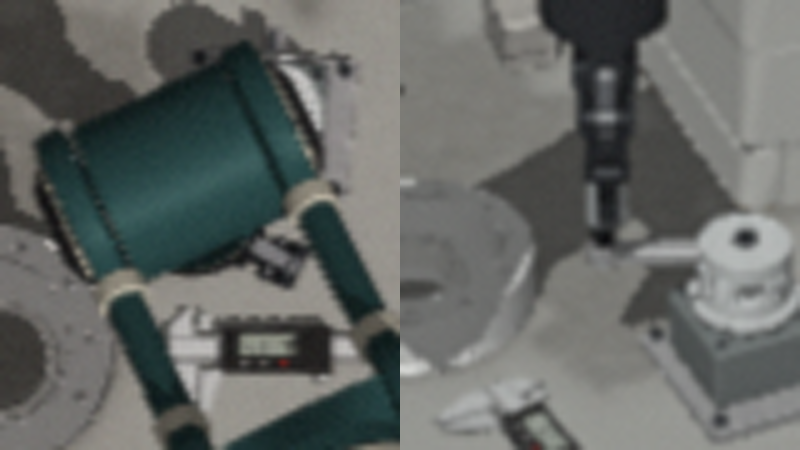

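The handle is between the fingers. I'll close to a loose cage of about 20 mm.

Emit:
{"name": "step_arm", "arguments": {"plan": [[[0,0,0],0],[[0,0,0],0],[[0,0,0],0],[[0,0,0],0]], "fingers": 0.52}}

```text
t: 3.58
eef_pos: [491.8, 245.7, 114.1]
tcp_rot: [0.184, 0.683, -0.184, 0.683]
contact_force: [0.2, -0.0, -0.4]
grip_width: 20.6
```

Emit:
{"name": "step_arm", "arguments": {"plan": [[[0,1.5,0],0.017],[[0,2.9,0.1],0.035],[[0,2.9,0.1],0.035]]}}

```text
t: 3.95
eef_pos: [493.4, 248.3, 114.0]
tcp_rot: [0.196, 0.679, -0.196, 0.679]
contact_force: [0.2, -0.1, -0.5]
grip_width: 21.0
```

Emit:
{"name": "step_arm", "arguments": {"plan": [[[0,1.5,0],0.017],[[0,2.9,0.1],0.035],[[0,2.9,0.1],0.035]]}}

```text
t: 4.32
eef_pos: [494.9, 250.7, 113.9]
tcp_rot: [0.208, 0.676, -0.208, 0.676]
contact_force: [-0.4, 0.6, 0.1]
grip_width: 20.7
```

Emit:
{"name": "step_arm", "arguments": {"plan": [[[0,1.5,0],0.017],[[0,2.9,0.1],0.035],[[0,2.9,0.1],0.035]]}}

```text
t: 4.7
eef_pos: [496.6, 253.1, 113.9]
tcp_rot: [0.219, 0.672, -0.219, 0.672]
contact_force: [0.0, -0.4, -0.5]
grip_width: 20.7
```

Emit:
{"name": "step_arm", "arguments": {"plan": [[[0,1.5,0],0.017],[[0,2.9,0.1],0.035],[[0,2.9,0.1],0.035]]}}

```text
t: 5.08
eef_pos: [498.5, 255.4, 113.9]
tcp_rot: [0.231, 0.668, -0.231, 0.668]
contact_force: [-0.9, -0.1, 0.1]
grip_width: 20.8
```

Emit:
{"name": "step_arm", "arguments": {"plan": [[[0,1.5,0],0.017],[[0,2.9,0.1],0.035],[[0,2.9,0.1],0.035]]}}

```text
t: 5.45
eef_pos: [500.4, 257.6, 114.0]
tcp_rot: [0.243, 0.664, -0.243, 0.664]
contact_force: [-0.7, -0.5, -1.3]
grip_width: 20.6
```

```bash
python3 look.py a3
```

```text
5.45 [500.4 257.6 114. ] [[ 0.     0.645  0.764]
 [ 0.     0.764 -0.645]
 [-1.     0.    -0.   ]] [-0.71 -0.49 -1.26] 20.596866102313687
top [300.1 244.3]
crop 260 199
scene [307.  226.3]
crop 266 181
```

View pics/a3.png

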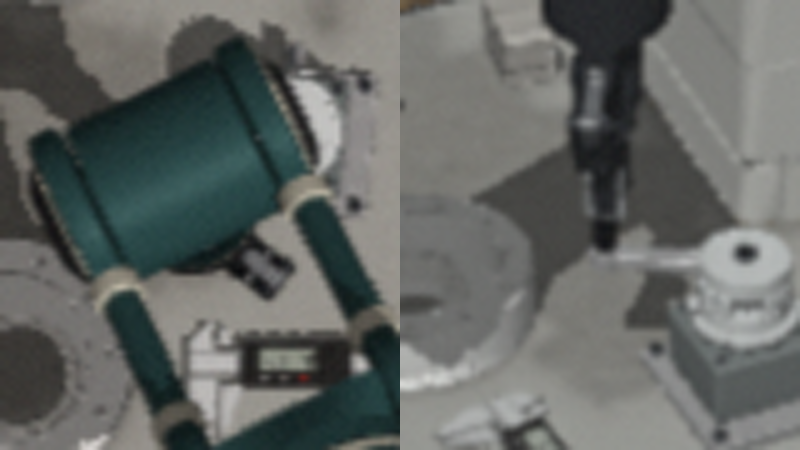

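The lever is following: its arm meets the fingertips at scene (387/…,232). I'll continue.

Emit:
{"name": "step_arm", "arguments": {"plan": [[[0,1.5,0],0.017],[[0,2.9,0.1],0.035],[[0,2.9,0.1],0.035]]}}

```text
t: 5.92
eef_pos: [502.4, 259.8, 114.0]
tcp_rot: [0.254, 0.66, -0.254, 0.66]
contact_force: [0.0, -0.0, 0.7]
grip_width: 20.5
```

Emit:
{"name": "step_arm", "arguments": {"plan": [[[0,1.5,0],0.017],[[0,2.9,0.1],0.035],[[0,2.9,0.1],0.035]]}}

```text
t: 6.3
eef_pos: [504.4, 261.9, 114.0]
tcp_rot: [0.266, 0.655, -0.266, 0.655]
contact_force: [-0.9, 1.0, -0.2]
grip_width: 20.6
```

Emit:
{"name": "step_arm", "arguments": {"plan": [[[0,1.5,0],0.017],[[0,2.9,0.1],0.035],[[0,2.9,0.1],0.035]]}}

```text
t: 6.68
eef_pos: [506.0, 263.4, 113.9]
tcp_rot: [0.277, 0.651, -0.278, 0.65]
contact_force: [-2.4, -0.9, 1.3]
grip_width: 20.8
```

Emit:
{"name": "step_arm", "arguments": {"plan": [[[0,1.5,0],0.017],[[0,2.9,0.1],0.035],[[0,2.9,0.1],0.035]]}}

```text
t: 7.05
eef_pos: [506.3, 263.5, 113.6]
tcp_rot: [0.287, 0.647, -0.291, 0.645]
contact_force: [-7.6, -7.7, 5.7]
grip_width: 20.6
```

The clockwise end has been felt: about 11 N tangential, TCP stalled at (506.2,263.5). Now back anticlockwise, 37° of the guaranteed 40° free range.

Emit:
{"name": "step_arm", "arguments": {"plan": [[[0,-4.6,0.1],-0.055],[[0,-9.2,0.5],-0.11],[[0,-14.2,1.2],-0.17],[[0,-19.2,2.2],-0.23],[[0,-24.0,3.5],-0.29],[[0,-28.8,5.1],-0.35],[[0,-33.5,7.0],-0.41],[[0,-38.0,9.1],-0.47],[[0,-42.5,11.6],-0.53],[[0,-46.0,13.7],-0.58],[[0,-48.8,15.6],-0.62],[[0,-50.2,16.6],-0.64]]}}

```text
t: 8.55
eef_pos: [482.9, 220.2, 114.2]
tcp_rot: [0.071, 0.703, -0.07, 0.704]
contact_force: [1.1, 0.7, -0.9]
grip_width: 20.7
```

Emit:
{"name": "step_arm", "arguments": {"plan": [[[0,-1.5,0],-0.017],[[0,-2.9,0.1],-0.035],[[0,-2.9,0.1],-0.035]]}}

```text
t: 8.93
eef_pos: [481.8, 216.9, 114.1]
tcp_rot: [0.059, 0.705, -0.059, 0.705]
contact_force: [0.9, 0.9, -0.5]
grip_width: 20.3
```

Emit:
{"name": "step_arm", "arguments": {"plan": [[[0,-1.5,0],-0.017],[[0,-2.9,0.1],-0.035],[[0,-2.9,0.1],-0.035]]}}

```text
t: 9.3
eef_pos: [481.2, 213.9, 113.9]
tcp_rot: [0.046, 0.706, -0.046, 0.706]
contact_force: [0.1, 0.3, -0.4]
grip_width: 20.5
```

Emit:
{"name": "step_arm", "arguments": {"plan": [[[0,-1.5,0],-0.017],[[0,-2.9,0.1],-0.035],[[0,-2.9,0.1],-0.035]]}}

```text
t: 9.68
eef_pos: [480.9, 210.9, 113.9]
tcp_rot: [0.034, 0.706, -0.034, 0.706]
contact_force: [-0.1, 0.1, -0.7]
grip_width: 20.2
```

Emit:
{"name": "step_arm", "arguments": {"plan": [[[0,-1.5,0],-0.017],[[0,-2.9,0.1],-0.035],[[0,-2.9,0.1],-0.035]]}}

```text
t: 10.05
eef_pos: [480.7, 208.0, 113.9]
tcp_rot: [0.021, 0.707, -0.022, 0.707]
contact_force: [0.9, -0.7, -0.6]
grip_width: 20.4
```

Emit:
{"name": "step_arm", "arguments": {"plan": [[[0,-1.5,0],-0.017],[[0,-2.9,0.1],-0.035],[[0,-2.9,0.1],-0.035]]}}

```text
t: 10.42
eef_pos: [480.7, 205.1, 113.9]
tcp_rot: [0.009, 0.707, -0.009, 0.707]
contact_force: [-0.3, 0.5, -0.5]
grip_width: 20.4
```

Emit:
{"name": "step_arm", "arguments": {"plan": [[[0,-1.5,0],-0.017],[[0,-2.9,0.1],-0.035],[[0,-2.9,0.1],-0.035]]}}

```text
t: 10.8
eef_pos: [480.7, 202.3, 114.0]
tcp_rot: [-0.003, 0.707, 0.003, 0.707]
contact_force: [-1.2, 0.0, 0.1]
grip_width: 20.4
```

Emit:
{"name": "step_arm", "arguments": {"plan": [[[0,-1.5,0],-0.017],[[0,-2.9,0.1],-0.035],[[0,-2.9,0.1],-0.035]]}}

```text
t: 11.18
eef_pos: [480.9, 199.4, 114.0]
tcp_rot: [-0.016, 0.707, 0.016, 0.707]
contact_force: [-0.4, 0.3, 0.6]
grip_width: 20.7
```

Emit:
{"name": "step_arm", "arguments": {"plan": [[[0,-1.5,0],-0.017],[[0,-2.9,0.1],-0.035],[[0,-2.9,0.1],-0.035]]}}

```text
t: 11.55
eef_pos: [481.1, 196.5, 114.0]
tcp_rot: [-0.028, 0.707, 0.028, 0.707]
contact_force: [-0.3, 0.7, -0.5]
grip_width: 20.6
```

Emit:
{"name": "step_arm", "arguments": {"plan": [[[0,-1.5,0],-0.017],[[0,-2.9,0.1],-0.035],[[0,-2.9,0.1],-0.035]]}}

```text
t: 11.92
eef_pos: [481.5, 193.9, 114.0]
tcp_rot: [-0.04, 0.706, 0.041, 0.706]
contact_force: [0.9, 2.1, -0.4]
grip_width: 20.4
```

```bash
python3 look.py a4
```

```text
11.925 [481.5 193.9 114. ] [[-0.    -0.114  0.993]
 [ 0.     0.993  0.114]
 [-1.     0.     0.   ]] [ 0.85  2.11 -0.42] 20.418254609736348
top [321.6 250.1]
crop 281 205
scene [312.5 239.3]
crop 272 194
```

View pics/a4.png

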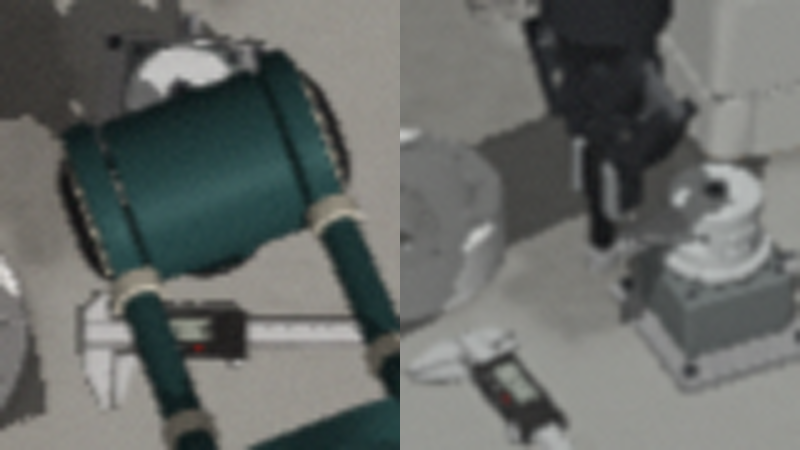

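The lever is still at the fingertips, and the force is starting to rise at 2.1 N. One more small push to confirm.

Emit:
{"name": "step_arm", "arguments": {"plan": [[[0,-1.2,0],-0.014],[[0,-2.2,0.1],-0.026],[[0,-2.2,0.1],-0.026]]}}

```text
t: 12.4
eef_pos: [481.8, 193.5, 114.1]
tcp_rot: [-0.048, 0.705, 0.051, 0.706]
contact_force: [-0.3, 7.9, -1.6]
grip_width: 20.5
```

Both ends have been felt: about 49° of play, with the middle handle position at roughly (486,231.5). Moving there.

Emit:
{"name": "step_arm", "arguments": {"plan": [[[0,5,0.2],0.055],[[0,10,0.7],0.11],[[0,15,1.4],0.17],[[0,20,2.4],0.23],[[0,25,3.5],0.29],[[0,30,4.9],0.34],[[0,34.5,6.2],0.39],[[0,37.5,7.2],0.42],[[0,39.0,7.8],0.435],[[0,39.8,8],0.441],[[0,39.8,8],0.441]]}}

```text
t: 13.78
eef_pos: [484.1, 232.1, 114.0]
tcp_rot: [0.106, 0.699, -0.106, 0.699]
contact_force: [-0.0, -0.7, 0.7]
grip_width: 20.4
```

Emit:
{"name": "step_arm", "arguments": {"plan": [[[0,0,0],0],[[0,0,0],0],[[0,0,0],0],[[0,0,0],0]], "fingers": 0.75, "squeeze": 20}}

```text
t: 14.28
eef_pos: [484.1, 232.1, 114.0]
tcp_rot: [0.106, 0.699, -0.106, 0.699]
contact_force: [-1.0, -1.6, 0.9]
grip_width: 14.6
```

```bash
python3 - <<'E'
from h import *
from scipy.spatial.transform import Rotation as R
s=r.sense();M=R.from_quat(s["tcp_rot"]).as_matrix();p=s["eef_pos"]
print(s["t"],p,M.round(3),s["contact_force"],s["grip_width"])
T=np.array([485.9,231.5,p[2]]);print("tool shift to mid",M.T@(T-p))
E
```

```text
14.275 [484.05874155 232.0942052  114.02065307] [[-0.     0.296  0.955]
 [-0.     0.955 -0.296]
 [-1.    -0.    -0.   ]] [-1.0040927  -1.57538795  0.88165868] 14.62326835345599
tool shift to mid [-3.95501709e-04 -2.19834949e-02  1.93463926e+00]
```

The gripped handle is within 0.1 mm of the computed middle. Releasing and lifting straight up.

Emit:
{"name": "step_arm", "arguments": {"plan": [[[0,0,0],0],[[0,0,0],0],[[0,0,0],0],[[0,0,0],0]], "fingers": -0.1}}

```text
t: 14.78
eef_pos: [484.2, 232.2, 113.9]
tcp_rot: [0.106, 0.699, -0.106, 0.699]
contact_force: [-0.2, -0.8, 0.4]
grip_width: 47.0
```

Emit:
{"name": "step_arm", "arguments": {"plan": [[[-5,0,0],0],[[-15,0,0],0],[[-30,0,0],0],[[-50,0,0],0],[[-75,0,0],0],[[-90,-20,-30],0],[[-95,-40,-70],0],[[-95,-60,-110],0],[[-95,-60,-130],0],[[-95,-60,-130],0]]}}

```text
t: 16.02
eef_pos: [342.2, 214.1, 210.0]
tcp_rot: [0.106, 0.698, -0.105, 0.7]
contact_force: [0.6, 0.2, -0.5]
grip_width: 47.2
```

```bash
python3 - <<'E'
from h import *
a=r.capture("top")[:,:,::-1];b=r.capture("scene")[:,:,::-1]
f=lambda i,x,y,w,h:cv2.resize(i[y:y+h,x:x+w],(400,300),interpolation=cv2.INTER_CUBIC)
cv2.imwrite("pics/z.png",np.hstack([f(a,270,190,80,60),f(b,290,210,80,60)]))
H=[485.9,231.5,147]; print(proj("top",[H]),proj("scene",[H])); s=r.sense(); print(s["t"],s["eef_pos"],s["contact_force"])
E
```

```text
[[308.74161526 248.16432426]] [[307.07217335 223.18595974]]
16.125 [343.39349162 213.97671476 209.77209623] [-0.14270113 -0.25912385 -0.10386463]
```

View pics/z.png

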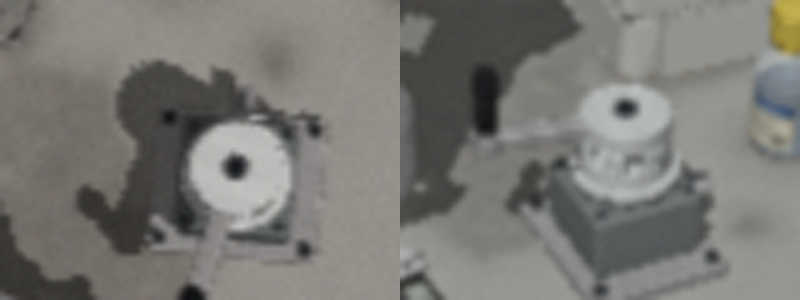

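The lever stands free with its handle at top (308,248.5); I predicted (308.7,248.2). The arm is clear, so I'm handing in.

```bash
python3 -c "
from plant import r
print(r.hand_in())"
```

```text
the job is handed in; nothing more can be done
None
```

I checked the free play of the long-lever coupling and left its lever standing free in the middle of it. The job is handed in, and no verdict was reported.

- **Clockwise:** I swung the lever with the handle loosely caged between the fingers. It resisted at about 11 N.
- **Anticlockwise:** It resisted on the other side at about 8 N. Both readings are below the 17 N that would drag the lower half.
- **Free play:** It comes to about 49°, which fits the stated 40 to 60°.
- **Middle:** I gripped the handle within 0.1 mm, along the swing, of the computed middle, then opened the fingers and withdrew.

In the last pictures the handle is within about 1 pixel of where I predicted it, and the arm is clear with no contact force. The whole job took about 16 s.

- **Grip reading:** The finger opening read 14.6 mm on the 16 mm handle. It affects both ends equally, so the middle does not change.
- **Hub mark:** I did not measure it separately. That the lower half stayed put rests on the forces read. The short-lever unit was never approached.

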